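Index the welding turntable to station five

TASK

Turn the welding turntable with the orange handle until station five has clicked into place in front of its torch nozzle, then let go. Station one is the one on the red pad, and the stations are counted clockwise as seen from above. Leave the turntable with the blue handle as it is.

Things in the scene. Friction and masses are not known exactly. Their poses are not given: they have to be found in the camera images.
- orange_base: Grey foot, bolted down, of the orange-handled turntable; origin on the turning axis at bench level, +x towards its fixed torch (white nozzle tip 100 mm out, 74 mm up, black grip rising outward to 140 mm). On it a 210 mm disc, top 52 mm up, bears eight round tube stubs (29 mm across, tops 77 mm up) 80 mm from the axis. Station one has a red pad; the rest follow clockwise seen from above.
- orange_table (a joint): Turning of that disc, rad: 0 with station one (red) at the torch, growing anticlockwise seen from above. Each click is 0.785 (45 degrees) and brings the next station to the torch: station n at (n - 1) x 0.785. A sprung detent pulls the disc into the nearest click; getting over one takes about 5 N at the handle. End stops at -0.2 and 5.7.
- orange_handle (a point): Grip point, 118 mm up, of the orange crank handle: an upright cylinder 22 mm across, 90 to 140 mm above the bench, on a flat steel arm fixed to the disc, 60 mm from the turning axis, between stations eight and one. It goes round with the disc and spins freely on its pin, so it may be held at one yaw all the way. Nothing else on the disc is higher than 89 mm.
- blue_handle (a point): The same point on the blue handle of the second turntable, of the same build and size but carrying square tube stubs. Either turntable may stand on the left or the right. This one is to be left as it is.

How it is judged:
By the outcome, as a careful person would: the job done as asked, in the order asked, and still so for the second after the job is handed in, with the robot touching nothing.
It also fails if it takes over 40 s, if anything falls off the work surface, if the arm or the gripper's body presses on something with over 40 N, if the wrist force passes 120 N, or if a joint passes its speed limit or range.

ROBOT

A 6-joint arm with a two-finger parallel gripper is mounted at the origin on the work surface. World frame = base frame: x ahead of the robot, y to its left, z up, the work surface at z = 0. Lengths are in mm, angles in rad, forces in N, time in s.
With the tool pointing down it reaches from about 425 to 950 mm from the base axis. Payload 14.7 kg.
Tool frame: the origin (TCP) lies between the finger pads; the fingertips stand 25 mm ahead of it and the grasp point (between the pads) lies 6 mm ahead of it (robot.tips_ahead is the distance from the TCP to the fingertips, in mm); z points along the fingers, y is the line along which they close (so a half turn about z gives the same grasp; the last joint's range is limited). The gripper opens to 85 mm and grips with 20 to 120 N. Pads are 22 mm wide; open, the fingers measure 114 mm over their backs; the gripper's body (76 mm by 85 mm) begins 54 mm behind the grasp point. The pads swing forward as they close: fully open they stand 13 mm farther back than shut.
Start: joints at [1.241, 0.48, 1.596, -0, 1.065, -0.047], TCP at [181.355, 624.182, 256.297] pointing down, gripper open.
Joint ranges: [-2.75, 2.75], [-0.82, 2.05], [0.23, 2.67], [-1.56, 4.7], [0.09, 2.69], [-2.92, 2.92]. Speed limits (rad/s): [1.89, 1.89, 2.39, 3.01, 3.01, 3.01].

INTERFACE

Orientations are given as a unit quaternion [w, x, y, z].
In Python, from cell import robot gives the robot as it stands.
- The arm moves only by the shell command python3 -m crank 'ROWS' [FORCE]. ROWS is JSON, a list of rows, each an object of numbers: "dx", "dy", "dz": the shift along the tool's x, y, z in m; "wx", "wy", "wz": the turn, a rotation vector about the tool's x, y, z in degrees; "jaw": the closure, from -1 (fully open) to 1 (shut). In form: [{"dx": .., "dy": .., "dz": .., "wx": .., "wy": .., "wz": .., "jaw": ..}, ...]. A call has 1 to 5 rows; each row is the pose to reach, as a shift and turn from the pose commanded when the call began, along the tool's axes at that moment; what a row does not reach only later rows make up. A row lasts 1/12 s, in which the tool goes at most 41.7 mm and 7.16 degrees, less where a joint would pass 70% of its speed; a pose out of reach is approached as far as the arm can. A call with a gripper value outside its range is refused whole. The fingers move at their own pace and stop on an object; FORCE is the grip in N (left out, the last holds). Time passes only in rows, so rows that repeat a pose let the fingers close. It gives the time, the measured TCP pose, the force, the opening and the grip force at its end, in the units of the state.
- robot.get_state(): the state, without advancing time (a new reading comes with each control period).
- robot.read_camera(name): name is "side" or "top" or "wrist"; returns a dict with "frame" (400x640x3 uint8, red, green, blue), "range_z" (400x640 float32, mm along the optical axis (not along the pixel's ray), 0 where there is no reading), "fx", "fy", "cx", "cy" (pixels), "position" and "rotation" of the camera in the world. Camera axes: x right, y down, z forward; pixel columns grow to the right and rows downward; lengths in mm; the calibration is good to about 2 mm. A picture is of the moment at which its call begins.
- robot.close_job(): hands the job in; it is judged then, once.
The state is a dict: "clock": time; "qpos": joint angles; "qd": joint speeds; "tau": joint torques, N m; "tcp_pos": TCP position; "orientation": TCP orientation; "ft_force": force on the tool from outside, world axes, zero at the start; "wrist_torque": the same for the moment, N m; "opening": finger opening in mm; "grip_force": force on a finger pad.
Only numpy, scipy, OpenCV 4.12 (cv2) and the standard library are available. Lean on these libraries where they do the work, as an engineer would, in place of code of your own. Each camera call takes 0.05 s, during which the arm holds its last target. There are 200 camera calls.

## Working session

There is one attempt and no reset: what is moved stays moved. The work goes in short steps, Python scripts to look and compute and a shell command to move; the robot and the scene stay as the last step left them, time stands still between calls to the robot, and variables do not carry over. Pictures are saved under pics/ and viewed, at most 10 in all, crops included, and the job is handed in when it is done.

```bash
mkdir -p pics; ls
python3 - <<'E'
from cell import robot
import cv2,pickle
s=robot.get_state();print(s)
for n in("top","side"):
    c=robot.read_camera(n);pickle.dump(c,open(n+".pkl","wb"));cv2.imwrite(f"pics/{n}0.png",c["frame"][:,:,::-1]);print(n,c["position"],c["rotation"],c["fx"])
E
```

```text
pics
{'clock': 0.0, 'qpos': array([ 1.24140770e+00,  4.80862768e-01,  1.59689437e+00, -8.55180288e-06,
        1.06509053e+00, -4.66100125e-02]), 'qd': array([-4.01537129e-04,  5.51933884e-04, -1.81370596e-03,  3.24955368e-05,
       -9.36087603e-04, -4.90088468e-04]), 'tau': array([ 1.36617349e-03, -9.50657558e+01, -4.30203760e+01,  5.76335310e-05,
        1.19621397e-02,  1.35160303e-04]), 'tcp_pos': array([181.22709939, 623.81416199, 255.64466144]), 'orientation': array([-1.13602962e-04,  1.40916612e-01,  9.90021270e-01, -6.17145478e-04]), 'ft_force': array([ 0.39124346, -0.73195358, -0.06868649]), 'wrist_torque': array([-0.00392803, -0.00555352, -0.05141538]), 'grip_force': 0.0, 'opening': 85.5257197585582}
top [426.83804279  19.26118971 926.38659943] [-0.05187628  0.71542067 -0.69250366  0.0769467 ] 437.55734342896363
side [ 188.57162163 -356.49093218  572.05196254] [-0.37373007  0.84488244 -0.34962915  0.15575286] 378.3858321544762
```

View pics/top0.png

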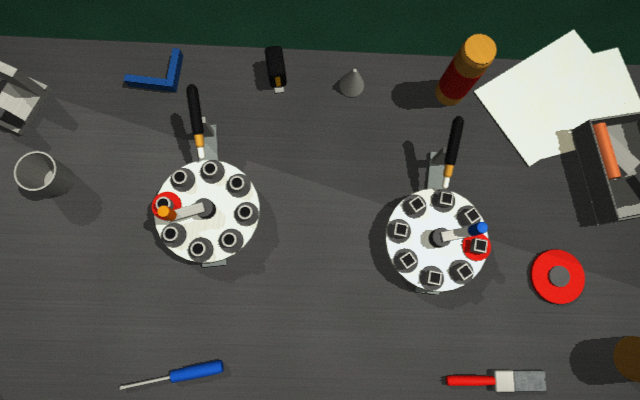

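View pics/side0.png

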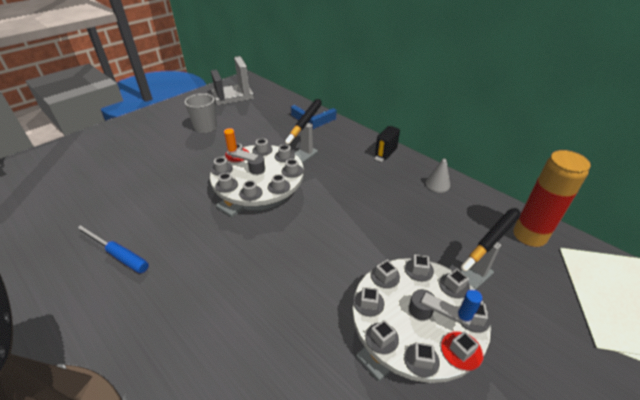

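```bash
cat > h.py <<'E'
import numpy as np,cv2,pickle
from scipy.spatial.transform import Rotation as R
def cloud(c):
    z=c["range_z"];v,u=np.mgrid[:400,:640]
    q=np.array(c["rotation"]);r=R.from_quat(q[[1,2,3,0]])
    p=np.stack([(u-c["cx"])/c["fx"]*z,(v-c["cy"])/c["fy"]*z,z],-1)
    P=r.apply(p.reshape(-1,3)).reshape(p.shape)+c["position"];P[z==0]=np.nan
    return P
def analyse(c,box):
    P=cloud(c);h=cv2.cvtColor(c["frame"],cv2.COLOR_RGB2HSV);u0,v0,u1,v1=box
    m=np.zeros(z:=P.shape[:2],bool);m[v0:v1,u0:u1]=1
    H,S,V=[h[...,i].astype(int) for i in range(3)];Z=P[...,2]
    white=m&(S<40)&(V>170)&(abs(Z-52)<6)
    cs=np.argwhere(white)
    d=P[white];
    hull=cv2.convexHull(d[:,:2].astype(np.float32))
    (cc,r)=cv2.minEnclosingCircle(hull)
    print("disc",np.round(cc,1),"r",round(r,1),"z",np.median(d[:,2]).round(1))
    og=m&(H>7)&(H<20)&(S>150)&(Z>92)&(Z<150)&(np.hypot(P[...,0]-cc[0],P[...,1]-cc[1])<85)
    o=P[og];print("orange n",len(o),"mean",o.mean(0).round(1),"min",o.min(0).round(1),"max",o.max(0).round(1))
    t=o[o[:,2]>o[:,2].max()-5];tc=(t.min(0)+t.max(0))/2
    print("top",t.mean(0).round(1),len(t))
    red=m&((H<5)|(H>174))&(S>180)&(abs(Z-53)<8);rr=P[red];print("red n",len(rr),rr.mean(0).round(1))
    st=m&(abs(Z-77)<5)&(S<60);n,l=cv2.connectedComponents(st.astype(np.uint8))
    def pol(p):d=p[:2]-np.array(cc);return np.hypot(*d).round(1),np.degrees(np.arctan2(d[1],d[0])).round(1)
    for i in range(1,n):
        q=P[l==i]
        if len(q)>25:print(" stub",len(q),q.mean(0).round(1),pol(q.mean(0)))
    print("handle pol",pol(t.mean(0)),"red",pol(rr.mean(0)))
    tip=m&(S<40)&(V>170)&(Z>62)&(Z<100)&(np.hypot(P[...,0]-cc[0],P[...,1]-cc[1])>92);
    if tip.any():print("tip",P[tip].mean(0).round(1),pol(P[tip].mean(0)))
E
python3 - <<'E'
from h import *
analyse(pickle.load(open("top.pkl","rb")),(140,70,275,275))
print("SIDE");analyse(pickle.load(open("side.pkl","rb")),(195,90,330,220))
E
```

```text
disc [571.5 230.3] r 105.1 z 52.6
orange n 191 mean [550.2 283.2 129.4] min [541.  275.7  92.6] max [561.2 297.3 143.2]
top [551.2 286.4 140.5] 93
red n 244 [585.4 308.8  55.5]
 stub 36 [676.9 242.9  79.2] (np.float64(106.1), np.float64(6.8))
 stub 163 [650.  224.4  78. ] (np.float64(78.7), np.float64(-4.3))
 stub 175 [630.3 282.3  77.7] (np.float64(78.4), np.float64(41.5))
 stub 167 [622.7 169.7  77.8] (np.float64(79.4), np.float64(-49.8))
 stub 108 [579.8 309.3  77.7] (np.float64(79.4), np.float64(84.0))
 stub 33 [562.7 218.   77.6] (np.float64(15.1), np.float64(-125.7))
 stub 166 [564.8 150.2  77.8] (np.float64(80.4), np.float64(-94.8))
 stub 180 [517.9 289.7  77.8] (np.float64(80.0), np.float64(132.1))
 stub 177 [510.5 177.2  77.7] (np.float64(80.9), np.float64(-138.9))
 stub 183 [490.8 235.1  77.6] (np.float64(80.8), np.float64(176.6))
handle pol (np.float64(59.7), np.float64(109.9)) red (np.float64(79.7), np.float64(80.0))
tip [645.7 231.1  81.2] (np.float64(74.2), np.float64(0.6))
SIDE
disc [570.5 227.5] r 105.0 z 51.5
orange n 204 mean [547.  278.4 121.1] min [538.7 272.6  93
[... 340 characters left out ...]
t64(6.3))
 stub 76 [628.1 280.7  76.1] (np.float64(78.3), np.float64(42.7))
 stub 83 [649.3 223.6  76. ] (np.float64(78.8), np.float64(-2.9))
 stub 96 [515.4 284.3  76.2] (np.float64(79.2), np.float64(134.2))
 stub 91 [624.1 167.7  76.3] (np.float64(80.3), np.float64(-48.1))
 stub 65 [563.8 216.   77. ] (np.float64(13.3), np.float64(-120.3))
 stub 108 [490.  228.8  76.2] (np.float64(80.5), np.float64(179.1))
 stub 110 [567.1 146.4  76.2] (np.float64(81.2), np.float64(-92.4))
 stub 117 [511.5 171.6  76.3] (np.float64(81.3), np.float64(-136.6))
handle pol (np.float64(59.2), np.float64(111.4)) red (np.float64(75.9), np.float64(100.3))
tip [677.7 233.   80.4] (np.float64(107.3), np.float64(2.9))
```

Run:
```python
from h import *
for n,b in(("top",(180,70,225,165)),("side",(275,90,335,165))):
    c=pickle.load(open(n+".pkl","rb"));P=cloud(c);h=cv2.cvtColor(c["frame"],cv2.COLOR_RGB2HSV)
    m=np.zeros((400,640),bool);m[b[1]:b[3],b[0]:b[2]]=1
    C=np.array([570.4,229.]) ;d=P[...,:2]-C;r=np.hypot(d[...,0],d[...,1]);Z=P[...,2]
    th=np.degrees(np.arctan2(d[...,1],d[...,0]))
    for lo in range(90,260,10):
        k=m&(r>lo)&(r<=lo+10)&(Z>66)
        if k.sum()>4:print(n,lo,k.sum(),np.median(th[k]).round(1),th[k].min().round(1),th[k].max().round(1),np.median(Z[k]).round(0),np.median(P[k][:,1]).round(1),np.median(c["frame"][k],0))
```

```text
top 90 18 -2.8 -9.5 3.0 78.0 224.5 [183.  181.  169.5]
top 100 31 7.4 5.4 10.7 79.0 242.4 [231. 231. 217.]
top 110 35 7.5 5.2 10.8 84.0 244.2 [233. 235. 226.]
top 120 47 7.6 4.4 11.6 90.0 245.2 [195. 142.  55.]
top 130 49 6.9 4.3 11.3 95.0 245.2 [209. 150.  55.]
top 140 61 7.3 4.1 11.4 101.0 247.6 [41. 32. 23.]
top 150 68 6.9 3.8 11.6 107.0 248.2 [22.  23.  22.5]
top 160 72 6.4 3.5 11.2 110.0 247.4 [23. 22. 23.]
top 170 107 5.6 2.8 12.9 112.0 245.9 [27. 27. 28.]
top 180 80 6.8 3.1 10.9 119.0 250.6 [24.  23.5 23. ]
top 190 69 7.3 4.6 11.0 125.0 253.5 [22. 23. 22.]
top 200 68 7.1 4.7 10.6 130.0 254.8 [22.  22.5 23. ]
top 210 70 7.2 4.8 10.7 133.0 256.0 [22.  21.5 21. ]
top 220 48 7.2 4.9 10.0 136.0 256.9 [20.  21.  19.5]
side 90 18 -43.9 -51.4 -0.2 76.0 165.4 [155.  151.5 146. ]
side 100 22 6.0 4.0 8.7 77.0 239.8 [218. 215. 205.]
side 110 24 5.0 3.5 8.9 82.0 239.0 [224.5 227.  227.5]
side 120 31 5.1 3.2 9.7 87.0 240.2 [193. 155.  69.]
side 130 31 5.1 2.8 8.6 93.0 240.7 [220. 162.  66.]
side 140 41 5.1 2.9 10.1 98.0 242.1 [108.  84.  48.]
side 150 41 4.7 2.6 9.4 104.0 242.1 [41. 42. 43.]
side 160 61 5.1 2.4 11.1 104.0 244.0 [50. 50. 53.]
side 170 93 4.2 1.5 10.8 87.0 241.8 [89. 88. 85.]
side 180 43 4.7 3.0 8.9 116.0 244.0 [41. 44. 47.]
side 190 38 5.4 3.9 8.7 123.0 247.2 [43. 42. 43.]
side 200 37 5.1 3.9 9.1 127.0 247.8 [44. 43. 44.]
side 210 35 5.5 4.1 9.3 132.0 250.0 [43. 43. 45.]
side 220 19 5.3 4.5 7.9 133.0 249.8 [39. 48. 44.]
```

Run:
```python
import cv2
a=cv2.imread("pics/top0.png")[75:275,140:275]
cv2.imwrite("pics/crop.png",cv2.resize(a,None,fx=3,fy=3,interpolation=cv2.INTER_CUBIC)[:600])
```

```text
(no output)
```

View pics/crop.png

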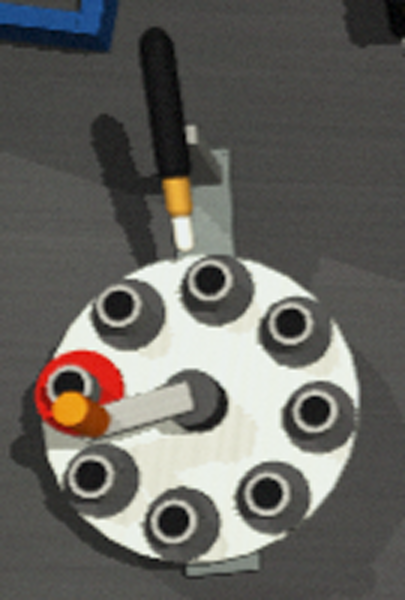

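```bash
python3 -m crank '[{"dx":-0.032,"dy":-0.016,"jaw":-1},{"dx":-0.064,"dy":-0.032,"jaw":-1},{"dx":-0.096,"dy":-0.048,"jaw":-1},{"dx":-0.128,"dy":-0.064,"jaw":-1},{"dx":-0.16,"dy":-0.08,"jaw":-1}]' && python3 -m crank '[{"dx":-0.032,"dy":-0.016,"jaw":-1},{"dx":-0.064,"dy":-0.032,"jaw":-1},{"dx":-0.096,"dy":-0.048,"jaw":-1},{"dx":-0.128,"dy":-0.064,"jaw":-1},{"dx":-0.16,"dy":-0.08,"jaw":-1}]'
cat > go.py <<'E'
import sys,numpy as np
from cell import robot
from scipy.spatial.transform import Rotation as R
s=robot.get_state();q=s["orientation"];r=R.from_quat(q[[1,2,3,0]])
t=np.array([float(a) for a in sys.argv[1:4]])
print("tcp",s["tcp_pos"].round(1),"axes",r.as_matrix().round(3).tolist(),"to go",r.inv().apply(t-s["tcp_pos"]).round(1),"f",s["ft_force"].round(1),"t",s["clock"])
E
python3 go.py 550 285 126
```

```text
tcp [181.3 623.9 255.7] axes [[-0.96, 0.279, -0.0], [0.279, 0.96, -0.001], [0.0, -0.001, -1.0]] to go [-448.6 -222.3  130. ] f [-0.   0.1  0.4] t 0.1invalid input
```

```bash
python3 -m crank '[{"dx":-0.032,"dy":-0.016,"dz":0,"wx":0,"wy":0,"wz":0,"jaw":-1},{"dx":-0.064,"dy":-0.032,"dz":0,"wx":0,"wy":0,"wz":0,"jaw":-1},{"dx":-0.096,"dy":-0.048,"dz":0,"wx":0,"wy":0,"wz":0,"jaw":-1},{"dx":-0.128,"dy":-0.064,"dz":0,"wx":0,"wy":0,"wz":0,"jaw":-1},{"dx":-0.16,"dy":-0.08,"dz":0,"wx":0,"wy":0,"wz":0,"jaw":-1}]'; python3 go.py 550 285 126
```

```text
clock: 0.52
tcp_pos: [313.5, 501.3, 256.0]
orientation: [-0.0, 0.141, 0.99, -0.0]
ft_force: [0.7, 1.4, 0.7]
opening: 85.4
grip_force: 0.0
tcp [313.5 501.3 256. ] axes [[-0.96, 0.279, -0.0], [0.279, 0.96, -0.0], [0.0, -0.001, -1.0]] to go [-287.5 -141.8  130.1] f [0.7 1.4 0.7] t 0.5167
```

```bash
python3 -m crank '[{"dx":-0.032,"dy":-0.016,"dz":0,"wx":0,"wy":0,"wz":0,"jaw":-1},{"dx":-0.064,"dy":-0.032,"dz":0,"wx":0,"wy":0,"wz":0,"jaw":-1},{"dx":-0.096,"dy":-0.048,"dz":0,"wx":0,"wy":0,"wz":0,"jaw":-1},{"dx":-0.128,"dy":-0.064,"dz":0,"wx":0,"wy":0,"wz":0,"jaw":-1},{"dx":-0.16,"dy":-0.08,"dz":0,"wx":0,"wy":0,"wz":0,"jaw":-1}]' >/dev/null; python3 -m crank '[{"dx":-0.032,"dy":-0.016,"dz":0,"wx":0,"wy":0,"wz":0,"jaw":-1},{"dx":-0.064,"dy":-0.032,"dz":0,"wx":0,"wy":0,"wz":0,"jaw":-1},{"dx":-0.096,"dy":-0.046,"dz":0,"wx":0,"wy":0,"wz":0,"jaw":-1},{"dx":-0.128,"dy":-0.062,"dz":0,"wx":0,"wy":0,"wz":0,"jaw":-1},{"dx":-0.128,"dy":-0.062,"dz":0,"wx":0,"wy":0,"wz":0,"jaw":-1}]'; python3 go.py 550 285 126
python3 - <<'E'
from h import *
from cell import robot
c=robot.read_camera("wrist");cv2.imwrite("pics/w1.png",c["frame"][:,:,::-1]);P=cloud(c)
h=cv2.cvtColor(c["frame"],cv2.COLOR_RGB2HSV).astype(int)
k=(h[...,0]>7)&(h[...,0]<20)&(h[...,1]>150)&(P[...,2]>92)&(P[...,2]<150)
for z in(92,135):
    o=P[k&(P[...,2]>z)];print(len(o),o.mean(0).round(1),o.min(0).round(1),o.max(0).round(1))
E
```

```text
clock: 1.35
tcp_pos: [553.7, 282.0, 256.0]
orientation: [0.001, 0.143, 0.99, -0.0]
ft_force: [-0.3, -1.3, 0.1]
opening: 85.4
grip_force: 0.0
tcp [553.7 282.  256. ] axes [[-0.959, 0.282, 0.001], [0.282, 0.959, -0.001], [-0.002, -0.001, -1.0]] to go [  4.6   1.9 130. ] f [-0.3 -1.3  0.1] t 1.35
311 [567.2 281.3 117.8] [535.9 240.5  92.1] [715.7 295.1 140.4]
74 [541.  287.6 137.9] [536.  274.4 135. ] [555.2 294.6 140.4]
```

View pics/w1.png

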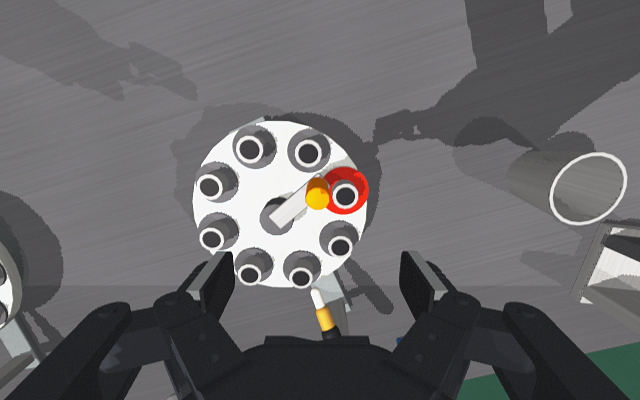

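The wrist view shows the handle top at about (317,195), the red station just right of it at (345,195), and the torch nozzle at (318,300), clear of the fingers. I'll descend and grip.

```bash
python3 -m crank '[{"dx":0.005,"dy":0.002,"dz":0.03,"wx":0,"wy":0,"wz":0,"jaw":-1},{"dx":0.005,"dy":0.002,"dz":0.06,"wx":0,"wy":0,"wz":0,"jaw":-1},{"dx":0.005,"dy":0.002,"dz":0.09,"wx":0,"wy":0,"wz":0,"jaw":-1},{"dx":0.005,"dy":0.002,"dz":0.115,"wx":0,"wy":0,"wz":0,"jaw":-0.5},{"dx":0.005,"dy":0.002,"dz":0.13,"wx":0,"wy":0,"wz":0,"jaw":-0.5}]' 30;  python3 -m crank '[{"dx":0,"dy":0,"dz":0,"wx":0,"wy":0,"wz":0,"jaw":0},{"dx":0,"dy":0,"dz":0,"wx":0,"wy":0,"wz":0,"jaw":0.3},{"dx":0,"dy":0,"dz":0,"wx":0,"wy":0,"wz":0,"jaw":1},{"dx":0,"dy":0,"dz":0,"wx":0,"wy":0,"wz":0,"jaw":1},{"dx":0,"dy":0,"dz":0,"wx":0,"wy":0,"wz":0,"jaw":1}]' 40
python3 -m crank '[{"dx":0,"dy":0,"dz":0,"wx":0,"wy":0,"wz":0,"jaw":1},{"dx":0,"dy":0,"dz":0,"wx":0,"wy":0,"wz":0,"jaw":1},{"dx":0,"dy":0,"dz":0,"wx":0,"wy":0,"wz":0,"jaw":1}]' 40; python3 go.py 550 285 126
```

```text
clock: 1.82
tcp_pos: [543.3, 289.3, 123.3]
orientation: [-0.002, 0.141, 0.99, -0.001]
ft_force: [-0.7, -0.9, -0.6]
opening: 64.8
grip_force: 0.0
clock: 2.23
tcp_pos: [545.8, 289.1, 127.8]
orientation: [0.001, 0.141, 0.99, 0.0]
ft_force: [0.6, -6.6, -1.5]
opening: 21.0
grip_force: 39.9
clock: 2.48
tcp_pos: [545.8, 289.1, 127.8]
orientation: [0.001, 0.141, 0.99, 0.0]
ft_force: [1.0, -7.4, -2.1]
opening: 21.0
grip_force: 39.9
tcp [545.8 289.1 127.8] axes [[-0.96, 0.279, 0.001], [0.279, 0.96, -0.0], [-0.001, 0.0, -1.0]] to go [-5.2 -2.7  1.8] f [ 1.  -7.4 -2.1] t 2.4833
```

```bash
cat > arc.py <<'E'
import sys,numpy as np
from cell import robot
s=robot.get_state();p=s["tcp_pos"];C=np.array([570,228.]);a=np.degrees(np.arctan2(p[1]-C[1],p[0]-C[0]))
print("angle",a.round(1),"r",np.hypot(*(p[:2]-C)).round(1))
ax=np.array([[-.96,.279],[.279,.96]])
for t in sys.argv[1:]:
    t=np.radians(float(t));w=C+60*np.array([np.cos(t),np.sin(t)])
    print(np.degrees(t).round(),(ax@(w-p[:2])).round(1))
E
python3 arc.py 118 124 130 136 142
```

```text
angle 111.7 r 65.7
118.0 [ 1.5 -8.8]
124.0 [  5.8 -13.5]
130.0 [  9.5 -18.5]
136.0 [ 12.8 -23.9]
142.0 [ 15.4 -29.6]
```

```bash
python3 -m crank '[{"dx":0.002,"dy":-0.007,"dz":0,"wx":0,"wy":0,"wz":0,"jaw":1},{"dx":0.006,"dy":-0.013,"dz":0,"wx":0,"wy":0,"wz":0,"jaw":1},{"dx":0.0095,"dy":-0.0185,"dz":0,"wx":0,"wy":0,"wz":0,"jaw":1},{"dx":0.013,"dy":-0.024,"dz":0,"wx":0,"wy":0,"wz":0,"jaw":1},{"dx":0.0155,"dy":-0.0295,"dz":0,"wx":0,"wy":0,"wz":0,"jaw":1}]'; python3 arc.py 150 158 166 174 182
```

```text
clock: 2.9
tcp_pos: [519.7, 268.2, 127.9]
orientation: [-0.001, 0.141, 0.99, 0.002]
ft_force: [-25.1, 27.2, 8.3]
opening: 20.9
grip_force: 42.3
angle 141.3 r 64.4
150.0 [ -1.3 -10.3]
158.0 [  0.2 -18.5]
166.0 [  0.4 -26.9]
174.0 [ -0.5 -35.2]
182.0 [ -2.5 -43.3]
```

```bash
cat > arc.py <<'E'
import sys,numpy as np
from cell import robot
# args: commanded x,y ; centre x,y ; angles
v=[float(a) for a in sys.argv[1:]]
p=np.array(v[:2]);C=np.array(v[2:4]);s=robot.get_state();m=s["tcp_pos"][:2]-C
a=np.degrees(np.arctan2(m[1],m[0]))%360;u=m/np.hypot(*m);f=s["ft_force"][:2]
print("angle",a.round(1),"r",np.hypot(*m).round(1),"f radial",(f@u).round(1),"tang",(f@[-u[1],u[0]]).round(1),"t",s["clock"])
ax=np.array([[-.96,.279],[.279,.96]])
for t in v[4:]:
    w=C+60*np.array([np.cos(np.radians(t)),np.sin(np.radians(t))])
    print(t,(ax@(w-p)).round(1),w.round(1))
E
python3 arc.py 522.7 265.1 567.5 230.5 144 150 156 162 168
```

```text
angle 141.7 r 60.9 f radial 36.6 tang -5.8 t 2.9
144.0 [ 3.8 -0.4] [519.  265.8]
150.0 [ 5.6 -6.4] [515.5 260.5]
156.0 [  6.8 -12.6] [512.7 254.9]
162.0 [  7.3 -18.8] [510.4 249. ]
168.0 [  7.2 -25.1] [508.8 243. ]
```

```bash
python3 -m crank '[{"dx":0.0038,"dy":-0.0004,"dz":0,"wx":0,"wy":0,"wz":0,"jaw":1},{"dx":0.0056,"dy":-0.0064,"dz":0,"wx":0,"wy":0,"wz":0,"jaw":1},{"dx":0.0068,"dy":-0.0126,"dz":0,"wx":0,"wy":0,"wz":0,"jaw":1},{"dx":0.0073,"dy":-0.0188,"dz":0,"wx":0,"wy":0,"wz":0,"jaw":1},{"dx":0.0072,"dy":-0.0251,"dz":0,"wx":0,"wy":0,"wz":0,"jaw":1}]'; python3 arc.py 508.8 243 567.5 230.5 174 180 186 192 198
```

```text
clock: 3.32
tcp_pos: [507.3, 243.6, 127.8]
orientation: [-0.0, 0.141, 0.99, 0.0]
ft_force: [-11.1, 5.7, 10.8]
opening: 20.9
grip_force: 42.4
angle 167.8 r 61.6 f radial 12.0 tang -3.3 t 3.3167
174.0 [-0.8 -6.3] [507.8 236.8]
180.0 [ -2.2 -12.4] [507.5 230.5]
186.0 [ -4.3 -18.3] [507.8 224.2]
192.0 [ -7. -24.] [508.8 218. ]
198.0 [-10.2 -29.3] [510.4 212. ]
```

```bash
python3 -m crank '[{"dx":0.0,"dy":-0.0063,"dz":0,"wx":0,"wy":0,"wz":0,"jaw":1},{"dx":-0.001,"dy":-0.0124,"dz":0,"wx":0,"wy":0,"wz":0,"jaw":1},{"dx":-0.0033,"dy":-0.0185,"dz":0,"wx":0,"wy":0,"wz":0,"jaw":1},{"dx":-0.006,"dy":-0.0243,"dz":0,"wx":0,"wy":0,"wz":0,"jaw":1},{"dx":-0.0092,"dy":-0.0296,"dz":0,"wx":0,"wy":0,"wz":0,"jaw":1}]'; python3 arc.py 509.4 212 567.5 230.5 201 204 207 209 209
python3 - <<'E'
from h import *
from cell import robot
c=robot.read_camera("top");cv2.imwrite("pics/t2.png",c["frame"][70:280,100:340,::-1])
E
```

```text
clock: 3.73
tcp_pos: [509.0, 212.0, 127.8]
orientation: [0.001, 0.141, 0.99, 0.0]
ft_force: [-3.6, -0.5, 6.2]
opening: 20.8
grip_force: 42.2
angle 197.5 r 61.4 f radial 3.6 tang -0.6 t 3.7333
201.0 [-2.8 -2.3] [511.5 209. ]
204.0 [-4.8 -4.8] [512.7 206.1]
207.0 [-6.9 -7.1] [514.  203.3]
209.0 [-8.4 -8.6] [515.  201.4]
209.0 [-8.4 -8.6] [515.  201.4]
```

View pics/t2.png

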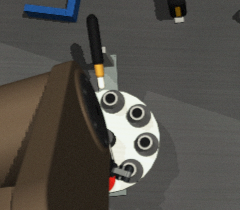

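```bash
python3 -m crank '[{"dx":-0.0028,"dy":-0.0023,"dz":0,"wx":0,"wy":0,"wz":0,"jaw":1},{"dx":-0.0045,"dy":-0.0045,"dz":0,"wx":0,"wy":0,"wz":0,"jaw":1},{"dx":-0.0055,"dy":-0.006,"dz":0,"wx":0,"wy":0,"wz":0,"jaw":1},{"dx":-0.0055,"dy":-0.006,"dz":0,"wx":0,"wy":0,"wz":0,"jaw":1},{"dx":-0.0055,"dy":-0.006,"dz":0,"wx":0,"wy":0,"wz":0,"jaw":1}]'; python3 arc.py 513 204.6 567.5 230.5 206 209
```

```text
clock: 4.2
tcp_pos: [512.3, 204.4, 127.8]
orientation: [0.0, 0.141, 0.99, -0.0]
ft_force: [-6.1, -5.1, 9.4]
opening: 20.7
grip_force: 42.6
angle 205.3 r 61.0 f radial 7.7 tang 2.0 t 4.2
206.0 [-0.7 -0.2] [513.6 204.2]
209.0 [-2.8 -2.5] [515.  201.4]
```

```bash
python3 -m crank '[{"dx":-0.001,"dy":-0.001,"dz":0,"wx":0,"wy":0,"wz":0,"jaw":1},{"dx":-0.001,"dy":-0.001,"dz":0,"wx":0,"wy":0,"wz":0,"jaw":0.3},{"dx":-0.001,"dy":-0.001,"dz":0,"wx":0,"wy":0,"wz":0,"jaw":-0.3},{"dx":-0.001,"dy":-0.001,"dz":0,"wx":0,"wy":0,"wz":0,"jaw":-1},{"dx":-0.001,"dy":-0.001,"dz":0,"wx":0,"wy":0,"wz":0,"jaw":-1}]'; python3 -m crank '[{"dx":0,"dy":0,"dz":0,"wx":0,"wy":0,"wz":0,"jaw":-1},{"dx":0,"dy":0,"dz":-0.03,"wx":0,"wy":0,"wz":0,"jaw":-1},{"dx":0,"dy":0,"dz":-0.06,"wx":0,"wy":0,"wz":0,"jaw":-1},{"dx":0,"dy":0,"dz":-0.09,"wx":0,"wy":0,"wz":0,"jaw":-1},{"dx":0,"dy":0,"dz":-0.12,"wx":0,"wy":0,"wz":0,"jaw":-1}]'
python3 -m crank '[{"dx":0.03,"dy":0.02,"dz":0,"wx":0,"wy":0,"wz":0,"jaw":-1},{"dx":0.06,"dy":0.04,"dz":0,"wx":0,"wy":0,"wz":0,"jaw":-1},{"dx":0.09,"dy":0.06,"dz":0,"wx":0,"wy":0,"wz":0,"jaw":-1},{"dx":0.12,"dy":0.08,"dz":0,"wx":0,"wy":0,"wz":0,"jaw":-1},{"dx":0.15,"dy":0.10,"dz":0,"wx":0,"wy":0,"wz":0,"jaw":-1}]'
python3 -m crank '[{"dx":0.02,"dy":0.03,"dz":0,"wx":0,"wy":0,"wz":0,"jaw":-1},{"dx":0.04,"dy":0.06,"dz":0,"wx":0,"wy":0,"wz":0,"jaw":-1},{"dx":0.06,"dy":0.09,"dz":0,"wx":0,"wy":0,"wz":0,"jaw":-1},{"dx":0.08,"dy":0.12,"dz":0,"wx":0,"wy":0,"wz":0,"jaw":-1},{"dx":0.10,"dy":0.15,"dz":0,"wx":0,"wy":0,"wz":0,"jaw":-1}]'
python3 -m crank '[{"dx":0.02,"dy":0.03,"dz":0,"wx":0,"wy":0,"wz":0,"jaw":-1},{"dx":0.04,"dy":0.06,"dz":0,"wx":0,"wy":0,"wz":0,"jaw":-1},{"dx":0.06,"dy":0.09,"dz":0,"wx":0,"wy":0,"wz":0,"jaw":-1},{"dx":0.08,"dy":0.12,"dz":0,"wx":0,"wy":0,"wz":0,"jaw":-1},{"dx":0.08,"dy":0.12,"dz":0,"wx":0,"wy":0,"wz":0,"jaw":-1}]' | head -3
python3 - <<'E'
from h import *
from cell import robot
c=robot.read_camera("top");cv2.imwrite("pics/t3.png",cv2.resize(c["frame"][75:275,100:340,::-1],None,fx=3,fy=3))
analyse(c,(140,70,275,275))
E
```

```text
clock: 4.62
tcp_pos: [513.6, 203.8, 126.8]
orientation: [0.001, 0.141, 0.99, 0.0]
ft_force: [1.0, 0.5, -0.1]
opening: 65.0
grip_force: 0.0
clock: 5.03
tcp_pos: [512.9, 203.6, 247.6]
orientation: [-0.0, 0.141, 0.99, -0.0]
ft_force: [1.2, 0.6, -0.2]
opening: 85.4
grip_force: 0.0
clock: 5.45
tcp_pos: [395.9, 342.6, 246.5]
orientation: [0.0, 0.141, 0.99, 0.0]
ft_force: [0.7, 0.7, -0.7]
opening: 85.5
grip_force: 0.0
clock: 5.87
tcp_pos: [341.9, 515.2, 246.3]
orientation: [0.0, 0.141, 0.99, 0.0]
ft_force: [0.1, 0.3, -0.7]
opening: 85.4
grip_force: 0.0
clock: 6.28
tcp_pos: [296.9, 656.5, 245.8]
orientation: [-0.0, 0.14, 0.99, 0.001]
disc [570.5 230.4] r 105.0 z 52.6
orange n 154 mean [516.6 198.5 130.8] min [507.3 190.6  97.5] max [527.5 210.2 144. ]
top [518.2 202.1 140.6] 79
red n 383 [488.  220.1  55.7]
 stub 36 [676.9 242.9  79.2] (np.float64(107.1), np.float64(6.7))
 stub 166 [649.4 238.   77.6] (np.float64(79.3), np.float64(5.5))
 stub 162 [632.3 179.6  77.8] (np.float64(80.0), np.float64(-39.4))
 stub 167 [620.7 291.6  77.5] (np.float64(79.2), np.float64(50.6))
 stub 168 [578.9 150.5  77.7] (np.float64(80.4), np.float64(-84.0))
 stub 175 [562.  309.1  77.5] (np.float64(79.2), np.float64(96.2))
 stub 172 [520.1 167.7  77.8] (np.float64(80.4), np.float64(-128.8))
 stub 184 [508.3 279.7  77.6] (np.float64(79.3), np.float64(141.6))
 stub 169 [491.3 220.9  77.8] (np.float64(79.7), np.float64(-173.2))
handle pol (np.float64(59.5), np.float64(-151.5)) red (np.float64(83.1), np.float64(-172.9))
tip [658.1 229.9  81.2] (np.float64(87.6), np.float64(-0.4))
```

View pics/t3.png

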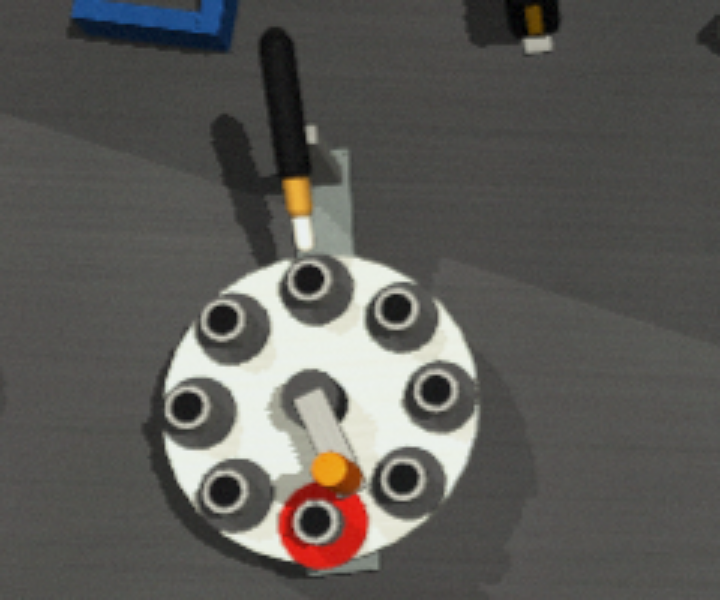

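The red pad (325,520) is now opposite the nozzle (303,232). Station five (308,280) is at the nozzle: stub at about 6°, torch at about 7°. The arm is clear.

```bash
python3 -c "
from cell import robot
print(robot.close_job())"
```

```text
the job is handed in; nothing more can be done
None
```

The orange turntable now has station five clicked in at its torch, within about 1° in the last camera view. The handle is released, the blue turntable was not touched, and I handed the job in at about 6.3 s.

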